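# Lock the service panel of a dosing pump and reset it

### The job

The dosing pump's service panel is not fastened: turn the black wing of its sprung fastener in line with the green marks, push it in, and turn it a quarter turn clockwise to the red marks so that it stays locked when you let go. Then take the stylus from its blue stand, press the recessed orange reset button right down with its tip for about half a second, and put the stylus back in the stand, upright and fully home. Leave the two bottles and the beaker where they stand.

Things in the scene. Friction and masses are not known exactly. Their poses are not given: they have to be found in the camera images.
- pump: White dosing pump, fixed to the bench, 210 (its x) x 360 (its y) x 70 mm high, z up. Origin at the centre of its underside. On its flat deck, 70 mm above the bench, are the service panel and the reset block, side by side along its y; which of them is on the left differs.
- panel: Aluminium service panel, 110 x 110 x 4 mm, fixed on the pump's deck. Origin on the deck (70 mm above the bench), on the fastener's axis; z up. In its middle a steel receptacle 44 x 44 mm, top 24 mm above the deck, with a slot 23 x 8 mm (plate 4 mm thick) long along x. Green marks on its +x and -x sides show the push-in direction of the wing, red marks on +y and -y the locked one.
- wing_grip (a point): On the fastener's vertical axis, in the black wing, 8 mm under its top: a good height to grip. Moves with it; x along the wing's length, z up. Wing: 34 mm long, 9 thick (grip across this), 28 high, white line on its top; sprung out, its top is 142 mm above the bench and its lower edge 20 mm above the receptacle. On its 8 mm stem a cross-bar 18 x 5 x 4 mm, parallel to the wing, must pass the slot.
- stud_turn (a joint): Wing's turn, rad: 0 = along the panel's x (slot, green marks), growing clockwise seen from above: wing yaw = panel yaw - this value. Stops at -1.3 and at 1.57 (a quarter turn, red marks). Stays where it is left (0.03 N m friction). Starts 0.35 to 0.95 rad anticlockwise of the slot, so negative.
- stud_push (a joint): How far the fastener is pushed down, m: 0 = sprung out, 0.012 = bottom. Spring: 5 N at 0, 9 N at the bottom. More than 0.17 rad out of line with the slot it stops at 0.0015; in line it goes through, and from 0.0095 it can turn under the plate. Turned there and let go it rises to about 0.0095 and is held; let go in line, it springs out.
- reset_mouth (a point): Centre of the mouth of the recess in the top of the grey reset block (60 x 60 x 30 mm, fixed on the pump's deck, so the mouth is 100 mm above the bench). The recess is a vertical round hole of 18 mm diameter; the orange button's top, 14 mm across, lies 10 mm below the mouth and goes down 5 mm when pressed. z up.
- reset_button (a joint): Travel of the orange button, m: 0 = out, 0.005 = right down. A spring returns it: 1.2 N at the start, 4 N right down.
- stylus_center (a point): Centre of the stylus's yellow round handle (15 mm diameter, 49 to 100 mm above the tip), 74 mm above the tip. z along the stylus, away from the tip. White collar, 30 mm diameter, 45 to 49 mm above the tip; below it an 8 mm shank, and from 22 mm down a 5 mm tip. About 40 g. Starts upright in the stand, hanging by its collar.
- stylus_tip (a point): The stylus's lower end, the middle of its flat 5 mm tip.
- stand_hole (a point): Centre of the mouth of the hole in the top of the blue stand (block 60 x 60 x 55 mm, fixed to the bench, so the mouth is 55 mm above the bench). The hole is vertical, 16 mm in diameter and 50 mm deep. With the stylus fully home its collar rests on the stand's top and its tip is 45 mm below this point. z up.
- amber_bottle: Bystander: amber glass bottle with black cap, 72 mm diameter, 150 mm high, loose. Origin at the centre of its underside.
- clear_bottle: Bystander: clear bottle with blue cap, 66 mm diameter, 130 mm high, loose. Origin at the centre of its underside.
- beaker: Bystander: white plastic beaker, 76 mm rim diameter, 85 mm high, loose. Origin at the centre of its underside.
Things that resemble listed ones, but are neither listed nor needed, are in the scene too. Of the things like the part that bears stylus_center, leave any that is purple; of the rest the smaller one is meant.

How it is judged:
By the outcome, as a careful person would: the job done as asked, in the order asked, and still so for the second after the job is handed in, with the robot touching nothing.
It also fails if it takes over 64 s, if anything falls off the work surface, if the arm or the gripper's body presses on something with over 40 N, if the wrist force passes 120 N, or if a joint passes its speed limit or range.

### The arm

A 7-joint arm with a two-finger parallel gripper is mounted at the origin on the work surface. World frame = base frame: x ahead of the robot, y to its left, z up, the work surface at z = 0. Lengths are in m, angles in rad, forces in N, time in s.
With the tool pointing down it reaches from about 0.425 to 0.8 m from the base axis. Payload 8.3 kg.
Tool frame: the origin (TCP) lies at the very end of the fingers, on their centre line; the grasp point (between the pads) lies manip.grip_point_offset behind it (manip.grip_point_offset is the distance from the TCP to the grasp point, in m); z points along the fingers, y is the direction in which the jaws open and shut (so a half turn about z gives the same grasp; the last joint's range is limited). The gripper opens to 85 mm and grips with 20 to 120 N. Pads are 22 mm wide; open, the fingers measure 114 mm over their backs; the gripper's body (76 mm by 85 mm) begins 54 mm behind the grasp point. The pads swing forward as they close: fully open they stand 13 mm farther back than shut.
Start: joints at [1.099, 0.383, 0.016, 1.37, -0.006, 1.388, -0.046], TCP at [0.248, -0.573, 0.231] pointing down, gripper open.
Joint ranges: [-2.95, 2.95], [-0.25, 2.06], [-1.52, 1.56], [0.18, 2.33], [-1.44, 4.58], [0.02, 2.06], [-3.01, 3.01]. Speed limits (rad/s): [2.39, 2.39, 3.01, 3.01, 3.14, 3.14, 3.14].

### API

Orientations are given as a rotation vector (axis times angle).
In Python, from workcell import sense, viewer, manip gives the robot as it stands.
- The arm moves only by the shell command python3 -m jog 'ROWS' [FORCE]. ROWS is JSON, a list of rows, each an object of numbers: "dx", "dy", "dz": the shift along the tool's x, y, z scaled (see below); "rx", "ry", "rz": the turn, a rotation vector about the tool's x, y, z scaled (see below); "gripper": the opening, from -1 (shut) to 1 (fully open), so that 0 is half open. A call has 1 to 20 rows; each row shifts and turns the commanded pose from where the row before left it, along the tool's axes as they then stand; what a row does not reach is not made up. The controller multiplies each number of a shift by 10 cm and each number of a turn by 180 degrees. A row lasts 1/12 s, in which the tool goes at most 41.7 mm and 7.16 degrees, less where a joint would pass 70% of its speed; a pose out of reach is approached as far as the arm can. A call with a number of a shift or a turn outside -1 to 1 is refused whole. A call with a gripper value outside its range is refused whole. The fingers move at their own pace and stop on an object; FORCE is the grip in N (left out, the last holds). Time passes only in rows, so rows that do not move let the fingers close. It gives the time, the measured TCP pose, the force and the opening at its end, in the units of the state.
- sense(): the state, without advancing time (a new reading comes with each control period).
- viewer.read_camera(name): name is "side" or "top" or "wrist"; returns the picture (480x640x3 uint8, red, green, blue); there is no depth.
- viewer.camera_params(name): a dict with "intrinsics" (3x3 intrinsics, pixels), "k1" (the pictures are not rectified: a ray, as slopes to the right and down, at radius r is drawn at 1 + k1 r^2 times it, then the intrinsics apply), "cam_to_world" (4x4, takes a point from camera to world coordinates); the wrist camera has in their place "hand_eye" (4x4, takes a point from camera to tool coordinates, whose origin is the TCP and whose axes are the flange's). Camera axes: x right, y up, looking along -z (the intrinsics and any distortion apply to the point x, -y, -z); pixel columns grow to the right and rows downward; lengths in m; the calibration is good to about 2 mm. A picture is of the moment at which its call begins: read the wrist's pose just before it. camera_params takes no time and is no camera call.
- manip.job_done(): hands the job in, once; it reports no verdict.
The state is a dict: "t": time; "qpos": joint angles; "qvel": joint speeds; "joint_efforts": joint torques, N m; "tool_pos": TCP position; "tcp_rot": TCP orientation; "ft_force": force on the tool from outside, world axes, zero at the start; "torque": the same for the moment, N m; "opening": finger opening in m.
Only numpy, scipy, OpenCV 4.12 (cv2) and the standard library are available. Lean on these libraries where they do the work, as an engineer would, in place of code of your own. Each camera call takes 0.05 s, during which the arm holds its last target.

## Working session

There is one attempt and no reset: what is moved stays moved. The work goes in short steps, Python scripts to look and compute and a shell command to move; the robot and the scene stay as the last step left them, time stands still between calls to the robot, and variables do not carry over. Pictures are saved under pics/ and viewed, and the job is handed in when it is done.

```bash
ls; mkdir -p pics; python3 - <<'E'
from workcell import sense, viewer, manip
import cv2
s=sense()
print({k:s[k] for k in ('t','tool_pos','tcp_rot','opening','ft_force')}, manip.grip_point_offset)
for n in ('side','top','wrist'):
    cv2.imwrite(f'pics/{n}0.png',viewer.read_camera(n)[:,:,::-1]); print(n,viewer.camera_params(n))
E
```

```text
pics
{'t': 0.0, 'tool_pos': array([ 0.24827071, -0.57303448,  0.23026429]), 'tcp_rot': array([-3.07430599e+00, -6.37395722e-01,  6.86085451e-04]), 'opening': 0.08536477219176818, 'ft_force': array([ 1.07598537, -0.11724583,  0.50069735])} 0.0187
side {'intrinsics': array([[462.31735004,   0.        , 322.96202708],
       [  0.        , 462.31735004, 246.42758872],
       [  0.        ,   0.        ,   1.        ]]), 'k1': -0.04683438538076594, 'cam_to_world': array([[ 0.97294924,  0.14956239, -0.17607066,  0.36040504],
       [-0.23031724,  0.68733718, -0.68885526, -0.6200149 ],
       [ 0.01799307,  0.71077331,  0.70319098,  0.76417377],
       [ 0.        ,  0.        ,  0.        ,  1.        ]])}
top {'intrinsics': array([[441.91652237,   0.        , 316.83389091],
       [  0.        , 441.91652237, 240.70572976],
       [  0.        ,   0.        ,   1.        ]]), 'k1': -0.027556329620746584, 'cam_to_world': array([[-2.68027834e-02,  9.91025949e-01, -1.30954871e-01,
         3.79044542e-01],
       [-9.99411655e-01, -2.93701426e-02, -1.77126624e-02,
         3.74449700e-04],
       [-2.13998713e-02,  1.30403076e-01,  9.91230086e-01,
         1.25952477e+00],
       [ 0.00000000e+00,  0.00000000e+00,  0.00000000e+00,
         1.00000000e+00]])}
wrist {'intrinsics': array([[431.91581948,   0.        , 316.04967726],
       [  0.        , 431.91581948, 239.40009792],
       [  0.        ,   0.        ,   1.        ]]), 'k1': -0.07761792311911897, 'hand_eye': array([[ 2.15312180e-04,  9.64060801e-01,  2.65681623e-01,
         6.80049213e-02],
       [ 9.99999962e-01, -1.62400158e-04, -2.21123859e-04,
        -6.16061401e-04],
       [-1.70030107e-04,  2.65681661e-01, -9.64060800e-01,
        -1.43863440e-01],
       [ 0.00000000e+00,  0.00000000e+00,  0.00000000e+00,
         1.00000000e+00]])}
```

View pics/side0.png

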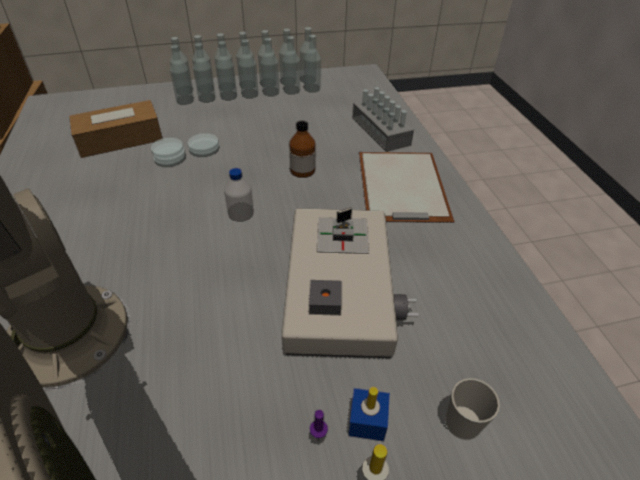

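View pics/top0.png

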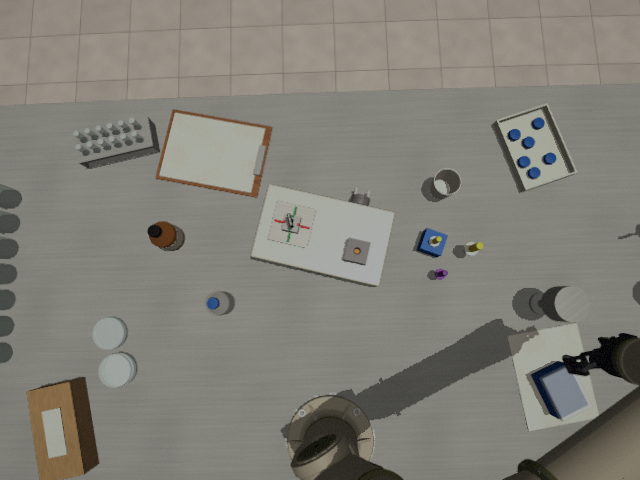

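View pics/wrist0.png

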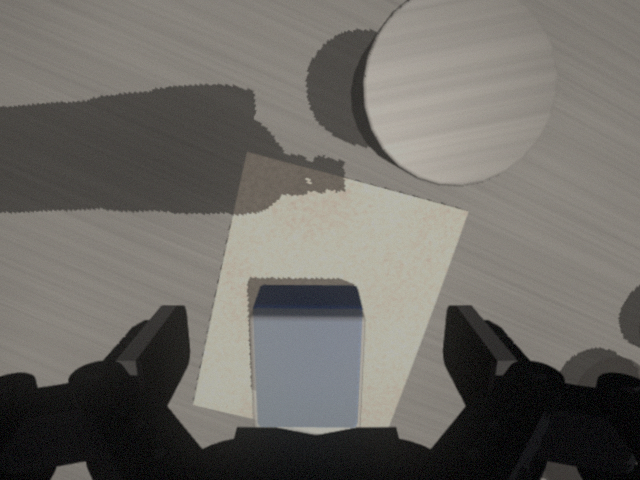

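Stylus candidates: yellow in the blue stand at top (436,240), side (372,398); a larger yellow at top (474,247), side (378,460); and purple at top (441,273), side (319,425). I choose the smaller yellow one in the stand. Close crops next.

```bash
cat > h.py <<'E'
import numpy as np, cv2
from workcell import sense, viewer, manip
from scipy.spatial.transform import Rotation as R
def T_of(name,s=None):
    p=viewer.camera_params(name)
    if name!='wrist': return p,p['cam_to_world']
    s=s or sense(); T=np.eye(4); T[:3,:3]=R.from_rotvec(s['tcp_rot']).as_matrix(); T[:3,3]=s['tool_pos']
    return p,T@p['hand_eye']
def ray(name,uv,s=None):
    p,T=T_of(name,s)
    a=cv2.undistortPoints(np.array([[uv]],float),p['intrinsics'],np.array([p['k1'],0,0,0.]))[0,0]
    d=T[:3,:3]@np.array([a[0],-a[1],-1]); return T[:3,3],d/np.linalg.norm(d)
def onz(name,uv,z,s=None):
    o,d=ray(name,uv,s); return o+d*(z-o[2])/d[2]
def proj(name,P,s=None):
    p,T=T_of(name,s); c=np.linalg.inv(T)@np.append(P,1)
    a=np.array([c[0],-c[1]])/-c[2]; a=a*(1+p['k1']*(a@a)); K=p['intrinsics']
    return np.array([K[0,0]*a[0]+K[0,2],K[1,1]*a[1]+K[1,2]])
def tri(n1,u1,n2,u2):
    o1,d1=ray(n1,u1);o2,d2=ray(n2,u2)
    A=np.c_[d1,-d2];t=np.linalg.lstsq(A,o2-o1,rcond=None)[0]
    p,q=o1+t[0]*d1,o2+t[1]*d2; return (p+q)/2,np.linalg.norm(p-q)
E
python3 - <<'E'
import cv2,numpy as np
t=cv2.imread('pics/top0.png');s=cv2.imread('pics/side0.png')
f=lambda im,x,y,w,h,k:cv2.resize(im[y:y+h,x:x+w],None,fx=k,fy=k,interpolation=cv2.INTER_CUBIC)
a=f(t,250,180,80,60,5);b=f(t,400,210,90,75,400/90)
c=f(s,305,200,80,60,5);d=f(s,300,370,110,110,400/110)[:300]
b=b[:300];
cv2.imwrite('pics/c1.png',np.vstack([np.hstack([a,b[:300,:400]]),np.hstack([c,d[:300,:400]])]))
E
```

```text
(no output)
```

View pics/c1.png

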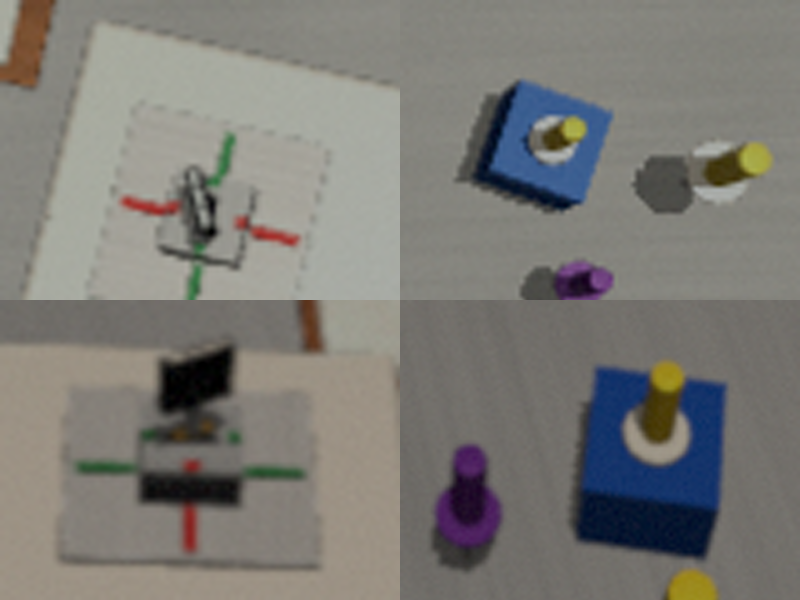

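The crop confirms it: smaller yellow stylus hangs in the blue stand (top 436,240). The wing (white line) sits at an angle to the green marks, top about (290,221). Now rough positions.

```bash
python3 - <<'E'
from h import *
np.set_printoptions(precision=4,suppress=True)
t=cv2.imread('pics/top0.png')
# panel from red outer ends
a=onz('top',(250+123/5,180+201/5),.074);b=onz('top',(250+298/5,180+240/5),.074)
print('red',a,b,(a+b)/2,np.arctan2(*(b-a)[1::-1]))
c=onz('side',(305+78/5,200+167/5),.074);d=onz('side',(305+303/5,200+173/5),.074)
print('green side',c,d,(c+d)/2,np.arctan2(*(d-c)[1::-1]))
k=5
w0=onz('top',(250+190/5,180+168/5),.142);w1=onz('top',(250+208/5,180+235/5),.142);print('wing',w0,w1,(w0+w1)/2,np.arctan2(*(w0-w1)[1::-1]))
hsv=cv2.cvtColor(t,cv2.COLOR_BGR2HSV)
y=cv2.inRange(hsv,(20,120,120),(35,255,255)); n,l,st,ce=cv2.connectedComponentsWithStats(y)
print(st[1:],ce[1:])
print('stylus collar', onz('top',(400+555/400*90,210+139/400*90),.059), onz('side',(300+657/400*110-110,370+(431-300)/400*110),.059))
u=(400+172/400*90,210+129/400*90);v=(300+268/400*110,370+77/400*110)
print('handle top',tri('top',u,'side',v))
print('reset',onz('top',(357,251),.09),onz('side',(326,294),.09))
print('amber',onz('top',(168,236),.075),'clear',onz('top',(218,302),.07),'beaker',onz('top',(446,184),.085))
E
```

```text
red [0.5955 0.1353 0.074 ] [0.5711 0.0403 0.074 ] [0.5833 0.0878 0.074 ] -1.8226548958727895
green side [0.5375 0.0966 0.074 ] [0.6328 0.072  0.074 ] [0.5851 0.0843 0.074 ] -0.252053747417013
wing [0.5993 0.0927 0.142 ] [0.564  0.0841 0.142 ] [0.5817 0.0884 0.142 ] 0.23972154005933446
[[436 237   6   5  20]
 [476 242   7   7  36]] [[438.5    238.8   ]
 [479.3333 245.2222]]
stylus collar [ 0.5193 -0.5458  0.059 ] [ 0.5278 -0.3031  0.059 ]
handle top (array([ 0.5281, -0.3001,  0.1026]), np.float64(0.0026002398076721916))
reset [ 0.5028 -0.0847  0.09  ] [ 0.5055 -0.0845  0.09  ]
amber [0.5606 0.4284 0.075 ] clear [0.3781 0.2914 0.07  ] beaker [ 0.6792 -0.3338  0.085 ]
```

```bash
python3 -m jog '[{"dx":0.14,"dy":-0.12,"dz":-0.015},{"dx":0.285,"dy":-0.236,"dz":-0.015},{"dx":0.285,"dy":-0.236,"dz":-0.015},{"dx":0.285,"dy":-0.236,"dz":-0.015},{"dx":0.285,"dy":-0.236,"dz":-0.015},{"dx":0.285,"dy":-0.236,"dz":-0.015},{"dx":0.285,"dy":-0.236,"dz":-0.015},{"dx":0.285,"dy":-0.236,"dz":-0.015},{"dx":0.285,"dy":-0.236,"dz":-0.015},{"dx":0.285,"dy":-0.236,"dz":-0.015},{"dx":0.285,"dy":-0.236,"dz":-0.015},{"dx":0.285,"dy":-0.236,"dz":-0.015},{"dx":0.285,"dy":-0.236,"dz":-0.015},{"dx":0.285,"dy":-0.236,"dz":-0.015},{"dx":0.285,"dy":-0.236,"dz":-0.015},{"dx":0.285,"dy":-0.236,"dz":-0.015},{"dx":0.285,"dy":-0.236,"dz":-0.015},{"dx":0.285,"dy":-0.236,"dz":-0.015},{"dx":0.285,"dy":-0.236,"dz":-0.015},{"dx":0.285,"dy":-0.236,"dz":-0.015}]'
python3 -m jog '[{"rz":-0.039},{"rz":-0.039},{"rz":-0.039}]'; python3 -c "
from h import *
s=sense();print(s['t'],s['qpos'],s['tool_pos'],s['tcp_rot'])"
```

```text
0.15 [ 1.09907982  0.38404145  0.01640597  1.37090815 -0.00631575  1.38815397
 -0.04649405] [ 0.24833126 -0.57314139  0.2305131 ] [-3.07477571e+00 -6.37473979e-01  4.74490225e-04]schema error: expected keys dx, dy, dz, rx, ry, rz, gripper
schema error: expected keys dx, dy, dz, rx, ry, rz, gripper
```

```bash
python3 -m jog '[{"dx":0.14,"dy":-0.12,"dz":-0.015,"rx":0,"ry":0,"rz":0,"gripper":1},{"dx":0.285,"dy":-0.236,"dz":-0.015,"rx":0,"ry":0,"rz":0,"gripper":1},{"dx":0.285,"dy":-0.236,"dz":-0.015,"rx":0,"ry":0,"rz":0,"gripper":1},{"dx":0.285,"dy":-0.236,"dz":-0.015,"rx":0,"ry":0,"rz":0,"gripper":1},{"dx":0.285,"dy":-0.236,"dz":-0.015,"rx":0,"ry":0,"rz":0,"gripper":1},{"dx":0.285,"dy":-0.236,"dz":-0.015,"rx":0,"ry":0,"rz":0,"gripper":1},{"dx":0.285,"dy":-0.236,"dz":-0.015,"rx":0,"ry":0,"rz":0,"gripper":1},{"dx":0.285,"dy":-0.236,"dz":-0.015,"rx":0,"ry":0,"rz":0,"gripper":1},{"dx":0.285,"dy":-0.236,"dz":-0.015,"rx":0,"ry":0,"rz":0,"gripper":1},{"dx":0.285,"dy":-0.236,"dz":-0.015,"rx":0,"ry":0,"rz":0,"gripper":1},{"dx":0.285,"dy":-0.236,"dz":-0.015,"rx":0,"ry":0,"rz":0,"gripper":1},{"dx":0.285,"dy":-0.236,"dz":-0.015,"rx":0,"ry":0,"rz":0,"gripper":1},{"dx":0.285,"dy":-0.236,"dz":-0.015,"rx":0,"ry":0,"rz":0,"gripper":1},{"dx":0.285,"dy":-0.236,"dz":-0.015,"rx":0,"ry":0,"rz":0,"gripper":1},{"dx":0.285,"dy":-0.236,"dz":-0.015,"rx":0,"ry":0,"rz":0,"gripper":1},{"dx":0.285,"dy":-0.236,"dz":-0.015,"rx":0,"ry":0,"rz":0,"gripper":1},{"dx":0.285,"dy":-0.236,"dz":-0.015,"rx":0,"ry":0,"rz":0,"gripper":1},{"dx":0.285,"dy":-0.236,"dz":-0.015,"rx":0,"ry":0,"rz":0,"gripper":1},{"dx":0.285,"dy":-0.236,"dz":-0.015,"rx":0,"ry":0,"rz":0,"gripper":1},{"dx":0.285,"dy":-0.236,"dz":-0.015,"rx":0,"ry":0,"rz":0,"gripper":1}]'
python3 -m jog '[{"dx":0,"dy":0,"dz":0,"rx":0,"ry":0,"rz":-0.039,"gripper":1},{"dx":0,"dy":0,"dz":0,"rx":0,"ry":0,"rz":-0.039,"gripper":1},{"dx":0,"dy":0,"dz":0,"rx":0,"ry":0,"rz":-0.039,"gripper":1},{"dx":0,"dy":0,"dz":0,"rx":0,"ry":0,"rz":-0.039,"gripper":1}]'; python3 -c "
from h import *
s=sense();print(s['t'],s['qpos'],s['tool_pos'],s['tcp_rot'])"
```

```text
t: 1.82
tool_pos: [0.5756, 0.0713, 0.2612]
tcp_rot: [3.076, 0.637, -0.0]
ft_force: [0.9, -0.2, -0.9]
opening: 0.0849
t: 2.15
tool_pos: [0.575, 0.0701, 0.2608]
tcp_rot: [-2.825, -1.374, 0.001]
ft_force: [0.4, -0.4, -0.4]
opening: 0.0852
2.15 [ 0.26670422  0.32581379 -0.57646335  1.42929881  0.17659629  1.43924085
 -0.97401787] [0.57502783 0.07014657 0.26081798] [-2.82453555e+00 -1.37432068e+00  1.31973357e-03]
```

```bash

python3 -m jog '[{"dx":0.02,"dy":-0.02,"dz":0,"rx":0,"ry":0,"rz":0.035,"gripper":1},{"dx":0.02,"dy":-0.02,"dz":0,"rx":0,"ry":0,"rz":0.035,"gripper":1},{"dx":0.02,"dy":-0.02,"dz":0,"rx":0,"ry":0,"rz":0.035,"gripper":1},{"dx":0.02,"dy":-0.02,"dz":0,"rx":0,"ry":0,"rz":0.035,"gripper":1},{"dx":0.02,"dy":-0.02,"dz":0,"rx":0,"ry":0,"rz":0.035,"gripper":1},{"dx":0,"dy":-0.03,"dz":0,"rx":0,"ry":0,"rz":0.035,"gripper":1},{"dx":0,"dy":0,"dz":0,"rx":0,"ry":0,"rz":0,"gripper":1}]'; python3 -c "
from h import *
s=sense();print(s['t'],s['qpos'],s['tool_pos'],s['tcp_rot'])
import pickle;pickle.dump(s,open('s1.pkl','wb'))
cv2.imwrite('pics/w1.png',viewer.read_camera('wrist')[:,:,::-1])"
```

```text
t: 2.73
tool_pos: [0.5753, 0.0872, 0.2611]
tcp_rot: [-3.12, -0.368, 0.001]
ft_force: [-0.6, 1.3, -0.8]
opening: 0.0853
2.7333 [ 0.16902625  0.31716219 -0.48546528  1.42519478  0.14693153  1.43578622
 -1.65152916] [0.57529248 0.08724468 0.26106932] [-3.11958712e+00 -3.68070216e-01  8.70641355e-04]
```

View pics/w1.png

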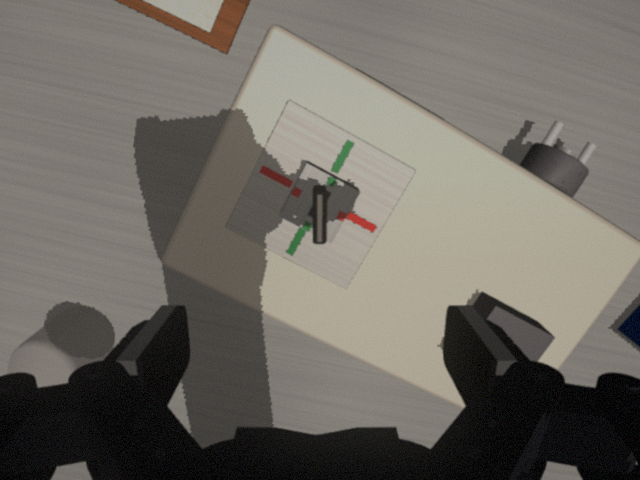

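Wing line runs (319,190)-(320,242), nearly in line with the tool's x. Green marks run (351,142)-(290,254), red (262,169)-(376,230).

```bash
cat > m1.py <<'E'
from h import *
import pickle,sys
def seg(im,lo,hi,x0,y0,x1,y1):
    m=np.zeros(im.shape[:2],np.uint8);m[y0:y1,x0:x1]=cv2.inRange(cv2.cvtColor(im,cv2.COLOR_BGR2HSV),lo,hi)[y0:y1,x0:x1];return m
E
python3 - <<'E'
from m1 import *
np.set_printoptions(precision=4,suppress=True)
s=pickle.load(open('s1.pkl','rb'));im=cv2.imread('pics/w1.png')
g=seg(im,(45,100,40),(85,255,255),240,110,400,290)
r=seg(im,(0,120,60),(8,255,255),240,110,400,290)|seg(im,(172,120,60),(180,255,255),240,110,400,290)
for n,m in (('g',g),('r',r)):
    p=cv2.findNonZero(m)[:,0].astype(float); q=np.array([onz('wrist',u,.0745,s)[:2] for u in p])
    l=cv2.fitLine(q.astype(np.float32),cv2.DIST_L2,0,.01,.01).ravel()
    t=(q-l[2:])@l[:2]; print(n,len(p),l[2:],np.arctan2(l[1],l[0]),'ends',l[2:]+t.min()*l[:2],l[2:]+t.max()*l[:2],'mid',l[2:]+(t.min()+t.max())/2*l[:2])
w0=onz('wrist',(319,190),.142,s);w1=onz('wrist',(320.5,242),.142,s);print(w0,w1,(w0+w1)/2,np.arctan2(*(w0-w1)[1::-1]),np.linalg.norm(w0-w1))
big=cv2.resize(im[130:270,240:400],None,fx=5,fy=5,interpolation=cv2.INTER_CUBIC)[:600,:800];cv2.imwrite('pics/w1c.png',big)
E
```

```text
g 379 [0.5868 0.0873] -0.25659063 ends [0.5367 0.1004] [0.6319 0.0755] mid [0.5843 0.0879]
r 566 [0.584  0.0887] 1.3114622 ends [0.5711 0.0401] [0.5966 0.1364] mid [0.5839 0.0882]
[0.6016 0.0924 0.142 ] [0.5696 0.0837 0.142 ] [0.5856 0.0881 0.142 ] 0.26551498772933 0.03312274364639933
```

View pics/w1c.png

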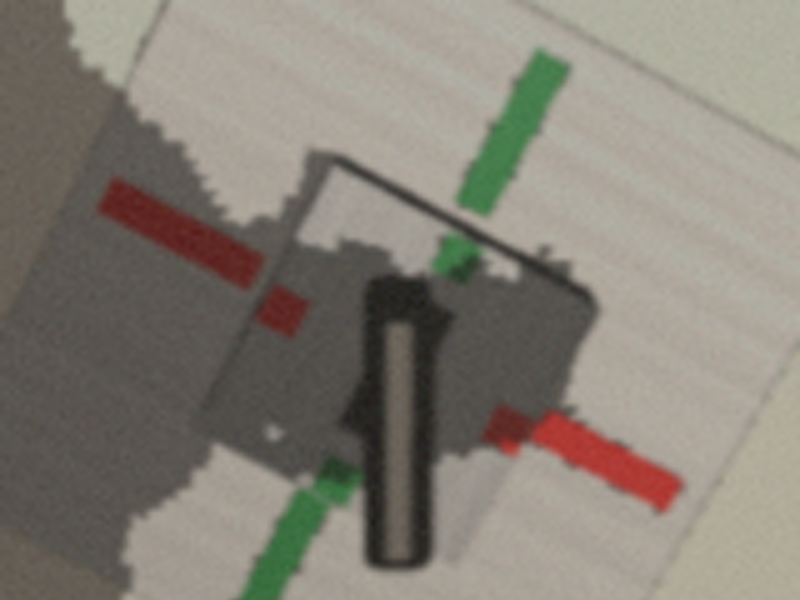

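```bash

python3 -m jog '[{"dx":0,"dy":0,"dz":0,"rx":0,"ry":0,"rz":-0.0385,"gripper":1},{"dx":0,"dy":0,"dz":0,"rx":0,"ry":0,"rz":-0.0385,"gripper":1},{"dx":0,"dy":0,"dz":0,"rx":0,"ry":0,"rz":-0.0385,"gripper":1},{"dx":0,"dy":0,"dz":0,"rx":0,"ry":0,"rz":-0.0385,"gripper":1},{"dx":0,"dy":0,"dz":0,"rx":0,"ry":0,"rz":-0.0385,"gripper":1},{"dx":0,"dy":0,"dz":0,"rx":0,"ry":0,"rz":-0.0385,"gripper":1},{"dx":0,"dy":0,"dz":0,"rx":0,"ry":0,"rz":-0.0385,"gripper":1},{"dx":0,"dy":0,"dz":0,"rx":0,"ry":0,"rz":-0.0385,"gripper":1},{"dx":0,"dy":0,"dz":0,"rx":0,"ry":0,"rz":-0.0385,"gripper":1},{"dx":0,"dy":0,"dz":0,"rx":0,"ry":0,"rz":-0.0385,"gripper":1},{"dx":0,"dy":0,"dz":0,"rx":0,"ry":0,"rz":-0.0385,"gripper":1},{"dx":0,"dy":0,"dz":0,"rx":0,"ry":0,"rz":-0.0385,"gripper":1},{"dx":0,"dy":0,"dz":0,"rx":0,"ry":0,"rz":-0.0385,"gripper":1},{"dx":0,"dy":0,"dz":0,"rx":0,"ry":0,"rz":-0.0385,"gripper":1},{"dx":0,"dy":0,"dz":0,"rx":0,"ry":0,"rz":-0.0385,"gripper":1},{"dx":0,"dy":0,"dz":0,"rx":0,"ry":0,"rz":-0.0385,"gripper":1},{"dx":0,"dy":0,"dz":0,"rx":0,"ry":0,"rz":-0.0385,"gripper":1},{"dx":0,"dy":0,"dz":0,"rx":0,"ry":0,"rz":-0.0385,"gripper":1},{"dx":0,"dy":0,"dz":0,"rx":0,"ry":0,"rz":-0.0385,"gripper":1},{"dx":0,"dy":0,"dz":0,"rx":0,"ry":0,"rz":-0.0385,"gripper":1}]'
python3 -m jog '[{"dx":0,"dy":0,"dz":0,"rx":0,"ry":0,"rz":-0.0385,"gripper":1},{"dx":0,"dy":0,"dz":0,"rx":0,"ry":0,"rz":-0.0385,"gripper":1},{"dx":0,"dy":0,"dz":0,"rx":0,"ry":0,"rz":-0.0385,"gripper":1},{"dx":0,"dy":0,"dz":0,"rx":0,"ry":0,"rz":-0.0385,"gripper":1},{"dx":0,"dy":0,"dz":0,"rx":0,"ry":0,"rz":-0.0385,"gripper":1},{"dx":0,"dy":0,"dz":0,"rx":0,"ry":0,"rz":-0.0385,"gripper":1},{"dx":0,"dy":0,"dz":0,"rx":0,"ry":0,"rz":0,"gripper":1}]' 40; cat > m2.py <<'E'
from m1 import *
np.set_printoptions(precision=4,suppress=True)
s=sense();M=R.from_rotvec(s['tcp_rot']).as_matrix()
print('t',s['t'],'q',s['qpos'],'pos',s['tool_pos'],'yaw',np.arctan2(M[1,0],M[0,0]),'z',M[:,2],'F',s['ft_force'],'open',s['opening'])
def go(P,yaw=None):
    d=M.T@(np.array(P)-s['tool_pos']); print('tool delta (row units)',d/.1)
    if yaw is not None:
        e=(np.arctan2(M[1,0],M[0,0])-yaw+np.pi)%(2*np.pi)-np.pi; print('rz total',e/np.pi)
E
python3 - <<'E'
from m2 import *
go((.584,.088,.117),.236+np.pi)
pickle.dump(s,open('s2.pkl','wb'));cv2.imwrite('pics/w2.png',viewer.read_camera('wrist')[:,:,::-1])
E
```

```text
t: 4.45
tool_pos: [0.5756, 0.086, 0.2612]
tcp_rot: [-0.737, -3.054, 0.0]
ft_force: [0.5, 0.1, -0.3]
opening: 0.0854
t: 5.03
tool_pos: [0.5757, 0.086, 0.2611]
tcp_rot: [0.394, -3.117, -0.0]
ft_force: [0.4, -0.5, -1.2]
opening: 0.0853
t 5.0333 q [ 0.5218  0.4474 -1.0151  1.4095  0.3774  1.4904  1.3444] pos [0.5757 0.086  0.2611] yaw -2.890246315583385 z [-0.0003  0.0001 -1.    ] F [ 0.4322 -0.5492 -1.1877] open 0.08533599361528416
tool delta (row units) [-0.0861 -0.0013  1.4412]
rz total 0.004884891104157659
```

View pics/w2.png

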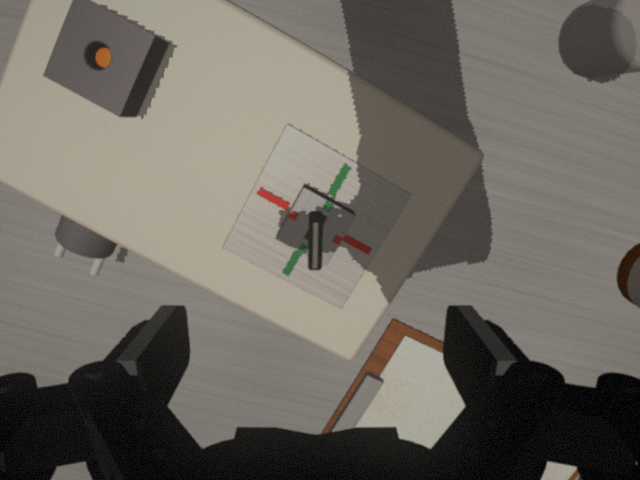

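Wing line (316,222)-(315,268), reset recess at (103,57). This is the opposite view, so averaging with the first cancels hand-eye error.

```bash
python3 - <<'E'
from m2 import *
s=pickle.load(open('s2.pkl','rb'));im=cv2.imread('pics/w2.png')
g=seg(im,(45,100,40),(85,255,255),220,120,420,310)
r=seg(im,(0,120,60),(8,255,255),220,120,420,310)|seg(im,(172,120,60),(180,255,255),220,120,420,310)
for n,m in (('g',g),('r',r)):
    p=cv2.findNonZero(m)[:,0].astype(float); q=np.array([onz('wrist',u,.0745,s)[:2] for u in p])
    l=cv2.fitLine(q.astype(np.float32),cv2.DIST_L2,0,.01,.01).ravel()
    t=(q-l[2:])@l[:2]; print(n,np.arctan2(l[1],l[0]),'mid',l[2:]+(t.min()+t.max())/2*l[:2])
o=seg(im,(8,120,100),(20,255,255),60,30,140,90);M_=cv2.moments(o,True)
print('reset button seen',onz('wrist',(M_['m10']/M_['m00'],M_['m01']/M_['m00']),.09,s))
cv2.imwrite('pics/w2c.png',np.hstack([cv2.resize(im[200:280,275:355],None,fx=5,fy=5,interpolation=cv2.INTER_CUBIC),cv2.resize(im[20:100,60:140],None,fx=5,fy=5,interpolation=cv2.INTER_CUBIC)]))
E
```

```text
t 5.0833 q [ 0.5211  0.447  -1.014   1.4095  0.3766  1.4902  1.3365] pos [0.5756 0.0861 0.2611] yaw -2.8984600231307387 z [-0.0004  0.0003 -1.    ] F [ 0.0596  0.4265 -0.112 ] open 0.08482606417342532
g -0.25699556 mid [0.5849 0.0888]
r 1.309146 mid [0.5858 0.0881]
reset button seen [ 0.5038 -0.0858  0.09  ]
```

View pics/w2c.png

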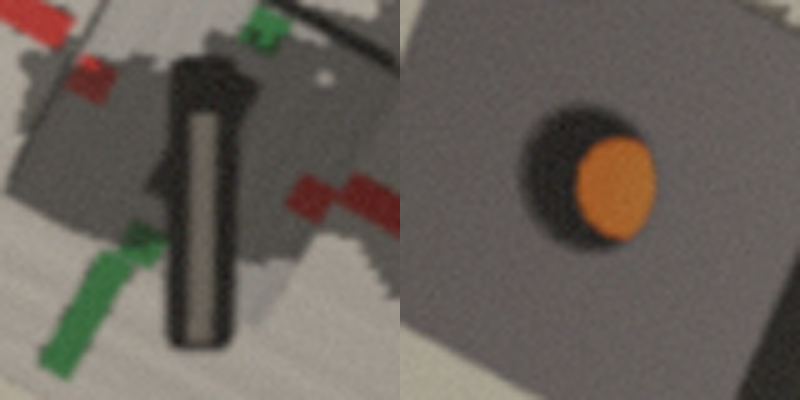

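```bash

python3 -m jog '[{"dx":-0.048,"dy":0,"dz":0.1,"rx":0,"ry":0,"rz":0,"gripper":1},{"dx":-0.048,"dy":0,"dz":0.25,"rx":0,"ry":0,"rz":0,"gripper":1},{"dx":0,"dy":0,"dz":0.3,"rx":0,"ry":0,"rz":0,"gripper":0.4},{"dx":0,"dy":0,"dz":0.3,"rx":0,"ry":0,"rz":0,"gripper":0},{"dx":0,"dy":0,"dz":0.25,"rx":0,"ry":0,"rz":0,"gripper":0},{"dx":0,"dy":0,"dz":0.16,"rx":0,"ry":0,"rz":0,"gripper":0},{"dx":0,"dy":0,"dz":0.08,"rx":0,"ry":0,"rz":0,"gripper":0},{"dx":0,"dy":0,"dz":0,"rx":0,"ry":0,"rz":0,"gripper":0}]' 40; python3 - <<'E'
from m2 import *
go((.585,.0882,.117),.243+np.pi)
pickle.dump(s,open('s3.pkl','wb'));cv2.imwrite('pics/w3.png',viewer.read_camera('wrist')[:,:,::-1])
E
```

```text
t: 5.75
tool_pos: [0.5839, 0.0884, 0.1149]
tcp_rot: [0.377, -3.115, 0.0]
ft_force: [-0.3, -0.4, 0.1]
opening: 0.0427
t 5.75 q [ 0.4777  0.5738 -0.9448  1.5902  0.4841  1.2331  1.2554] pos [0.5839 0.0884 0.1149] yaw -2.900534922472824 z [-0.0035 -0.0004 -1.    ] F [-0.2599 -0.4084  0.1473] open 0.04272781874412835
tool delta (row units) [-0.0105 -0.0047 -0.0208]
rz total -0.0006182433870959356
```

View pics/w3.png

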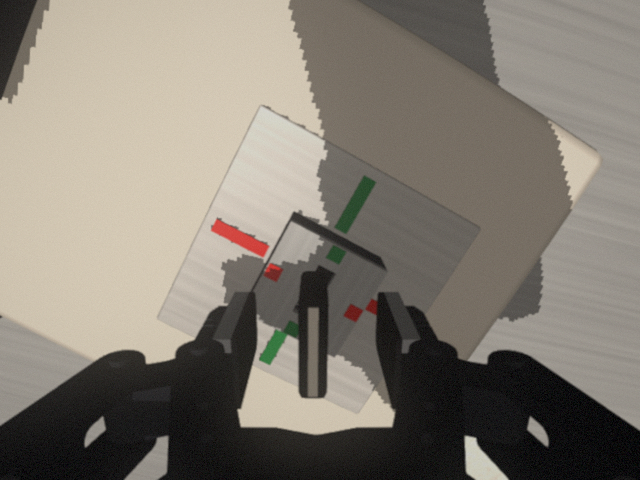

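Wing centred between the pads (column 314; pads at 253 and 378). Close.

```bash

python3 -m jog '[{"dx":-0.01,"dy":0,"dz":-0.02,"rx":0,"ry":0,"rz":0,"gripper":-0.5},{"dx":0,"dy":0,"dz":0,"rx":0,"ry":0,"rz":0,"gripper":-1},{"dx":0,"dy":0,"dz":0,"rx":0,"ry":0,"rz":0,"gripper":-1},{"dx":0,"dy":0,"dz":0,"rx":0,"ry":0,"rz":0,"gripper":-1},{"dx":0,"dy":0,"dz":0,"rx":0,"ry":0,"rz":0,"gripper":-1},{"dx":0,"dy":0,"dz":0,"rx":0,"ry":0,"rz":0,"gripper":-1}]' 40
python3 -m jog '[{"dx":0,"dy":0,"dz":0,"rx":0,"ry":0,"rz":0.0315,"gripper":-1},{"dx":0,"dy":0,"dz":0,"rx":0,"ry":0,"rz":0.0315,"gripper":-1},{"dx":0,"dy":0,"dz":0,"rx":0,"ry":0,"rz":0.0315,"gripper":-1},{"dx":0,"dy":0,"dz":0,"rx":0,"ry":0,"rz":0.0315,"gripper":-1},{"dx":0,"dy":0,"dz":0,"rx":0,"ry":0,"rz":0.0315,"gripper":-1},{"dx":0,"dy":0,"dz":0,"rx":0,"ry":0,"rz":0,"gripper":-1},{"dx":0,"dy":0,"dz":0,"rx":0,"ry":0,"rz":0,"gripper":-1}]'
python3 - <<'E'
from m2 import *
go((.585,.0882,.117),-.257+np.pi)
cv2.imwrite('pics/w4.png',viewer.read_camera('wrist')[:,:,::-1])
E
```

```text
t: 6.3
tool_pos: [0.5872, 0.0885, 0.1205]
tcp_rot: [-0.378, 3.116, -0.001]
ft_force: [3.4, -3.3, 5.2]
opening: 0.0079
t: 6.88
tool_pos: [0.5873, 0.0871, 0.1201]
tcp_rot: [0.4, 3.113, -0.003]
ft_force: [3.4, -7.1, 4.3]
opening: 0.0083
t 6.8833 q [ 0.4162  0.5301 -0.8439  1.5842  0.4182  1.2146  0.8084] pos [0.5873 0.0871 0.1201] yaw 2.8862258834927035 z [ 0.0027 -0.0022 -1.    ] F [ 3.355  -7.1046  4.2569] open 0.008319824038867012
tool delta (row units) [0.0247 0.0047 0.0311]
rz total 0.0005198732245073991
```

View pics/w4.png

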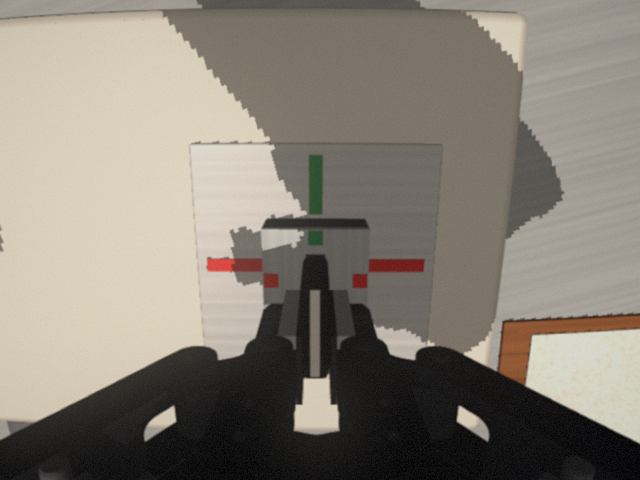

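Wing is in line with the green marks (column 315). Relax the sideways load and push in.

```bash

python3 -m jog '[{"dx":-0.02,"dy":-0.01,"dz":0,"rx":0,"ry":0,"rz":0,"gripper":-1},{"dx":0,"dy":0,"dz":0.03,"rx":0,"ry":0,"rz":0,"gripper":-1},{"dx":0,"dy":0,"dz":0.03,"rx":0,"ry":0,"rz":0,"gripper":-1},{"dx":0,"dy":0,"dz":0.03,"rx":0,"ry":0,"rz":0,"gripper":-1},{"dx":0,"dy":0,"dz":0.03,"rx":0,"ry":0,"rz":0,"gripper":-1},{"dx":0,"dy":0,"dz":0.02,"rx":0,"ry":0,"rz":0,"gripper":-1},{"dx":0,"dy":0,"dz":0,"rx":0,"ry":0,"rz":0,"gripper":-1}]' 60
python3 - <<'E'
from m2 import *
E
```

```text
t: 7.52
tool_pos: [0.5878, 0.0871, 0.1089]
tcp_rot: [0.396, 3.115, -0.003]
ft_force: [-11.8, -8.0, 31.0]
opening: 0.0075
t 7.5167 q [ 0.4121  0.5435 -0.8389  1.5935  0.4289  1.197   0.8033] pos [0.5878 0.0871 0.1089] yaw 2.8883807025857475 z [ 0.0016 -0.0022 -1.    ] F [-11.801   -8.037   31.0356] open 0.007523440923886502
```

```bash

python3 -m jog '[{"dx":0.012,"dy":-0.01,"dz":0,"rx":0,"ry":0,"rz":0,"gripper":-1},{"dx":0,"dy":0,"dz":0,"rx":0,"ry":0,"rz":0.034,"gripper":-1},{"dx":0,"dy":0,"dz":0,"rx":0,"ry":0,"rz":0.036,"gripper":-1},{"dx":0,"dy":0,"dz":0,"rx":0,"ry":0,"rz":0.036,"gripper":-1},{"dx":0,"dy":0,"dz":0,"rx":0,"ry":0,"rz":0.036,"gripper":-1},{"dx":0,"dy":0,"dz":0,"rx":0,"ry":0,"rz":0.036,"gripper":-1}]'
python3 - <<'E'
from m2 import *
E
```

```text
t: 8.02
tool_pos: [0.587, 0.0856, 0.109]
tcp_rot: [1.249, 2.879, -0.002]
ft_force: [-11.0, -9.2, 29.7]
opening: 0.0076
t 8.0167 q [ 0.3402  0.5026 -0.7245  1.6008  0.3576  1.1723  0.2894] pos [0.587  0.0856 0.109 ] yaw 2.322954335059524 z [ 0.0028 -0.0028 -1.    ] F [-10.9766  -9.2499  29.7455] open 0.0075620253054042704
```

```bash

python3 -m jog '[{"dx":0,"dy":0,"dz":0,"rx":0,"ry":0,"rz":0.036,"gripper":-1},{"dx":0,"dy":0,"dz":0,"rx":0,"ry":0,"rz":0.036,"gripper":-1},{"dx":0,"dy":0,"dz":0,"rx":0,"ry":0,"rz":0.036,"gripper":-1},{"dx":0,"dy":0,"dz":0,"rx":0,"ry":0,"rz":0.036,"gripper":-1},{"dx":0,"dy":0,"dz":0,"rx":0,"ry":0,"rz":0.036,"gripper":-1},{"dx":0,"dy":0,"dz":0,"rx":0,"ry":0,"rz":0.036,"gripper":-1},{"dx":0,"dy":0,"dz":0,"rx":0,"ry":0,"rz":0.036,"gripper":-1},{"dx":0,"dy":0,"dz":0,"rx":0,"ry":0,"rz":0.036,"gripper":-1},{"dx":0,"dy":0,"dz":0,"rx":0,"ry":0,"rz":0.034,"gripper":-1},{"dx":0,"dy":0,"dz":0,"rx":0,"ry":0,"rz":0,"gripper":-1},{"dx":0,"dy":0,"dz":0,"rx":0,"ry":0,"rz":0,"gripper":-1}]'
python3 - <<'E'
from m2 import *
print(s['torque']); go((.585,.088,.117),-.257+np.pi/2)
cv2.imwrite('pics/w5.png',viewer.read_camera('wrist')[:,:,::-1])
E
```

```text
t: 8.93
tool_pos: [0.5845, 0.0848, 0.1089]
tcp_rot: [2.484, 1.92, -0.007]
ft_force: [-21.5, -11.8, 37.5]
opening: 0.0074
t 8.9333 q [ 0.2012  0.4528 -0.5266  1.6093  0.2476  1.1491 -0.639 ] pos [0.5845 0.0848 0.1089] yaw 1.3161266618920526 z [-0.0021 -0.0046 -1.    ] F [-21.492  -11.793   37.5006] open 0.007420189118295429
[-2.6417  4.958  -0.0039]
tool delta (row units) [ 0.0317 -0.0035 -0.0815]
rz total 0.0007417686995458085
```

View pics/w5.png

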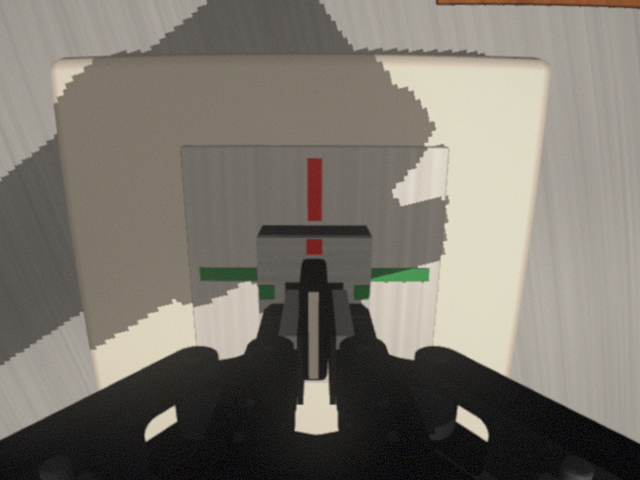

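Wing lies in line with the red marks. Relieve load and release.

```bash

python3 -m jog '[{"dx":-0.01,"dy":-0.01,"dz":-0.02,"rx":0,"ry":0,"rz":0,"gripper":-1},{"dx":-0.01,"dy":-0.01,"dz":-0.02,"rx":0,"ry":0,"rz":0,"gripper":-1},{"dx":0,"dy":0,"dz":0,"rx":0,"ry":0,"rz":0,"gripper":-1}]'
python3 -m jog '[{"dx":0,"dy":0,"dz":0,"rx":0,"ry":0,"rz":0,"gripper":-0.3},{"dx":0,"dy":0,"dz":0,"rx":0,"ry":0,"rz":0,"gripper":0.2},{"dx":0,"dy":0,"dz":0,"rx":0,"ry":0,"rz":0,"gripper":0.2},{"dx":0,"dy":0,"dz":0,"rx":0,"ry":0,"rz":0,"gripper":0.2},{"dx":0,"dy":0,"dz":-0.2,"rx":0,"ry":0,"rz":0,"gripper":0.2},{"dx":0,"dy":0,"dz":-0.4,"rx":0,"ry":0,"rz":0,"gripper":0.2},{"dx":0,"dy":0,"dz":-0.4,"rx":0,"ry":0,"rz":0,"gripper":0.2},{"dx":0,"dy":0,"dz":-0.2,"rx":0,"ry":0,"rz":0,"gripper":0.2},{"dx":0,"dy":0,"dz":0,"rx":0,"ry":0,"rz":0,"gripper":0.2}]'
python3 - <<'E'
from m2 import *
pickle.dump(s,open('s6.pkl','wb'))
im=viewer.read_camera('wrist')[:,:,::-1];cv2.imwrite('pics/w6.png',im)
im=viewer.read_camera('side')[:,:,::-1];cv2.imwrite('pics/s6.png',im)
E
```

```text
t: 9.23
tool_pos: [0.5838, 0.0845, 0.1107]
tcp_rot: [2.483, 1.922, -0.0]
ft_force: [-1.5, -3.7, 7.9]
opening: 0.0073
t: 9.98
tool_pos: [0.586, 0.0868, 0.2352]
tcp_rot: [2.48, 1.922, 0.012]
ft_force: [0.5, -0.6, 0.2]
opening: 0.0513
t 9.9833 q [ 0.218   0.355  -0.552   1.4469  0.1875  1.3834 -0.5913] pos [0.586  0.0868 0.2352] yaw 1.3189356332256938 z [ 0.0086  0.0017 -1.    ] F [ 0.4501 -0.5893  0.1839] open 0.051293706203156444
```

View pics/w6.png

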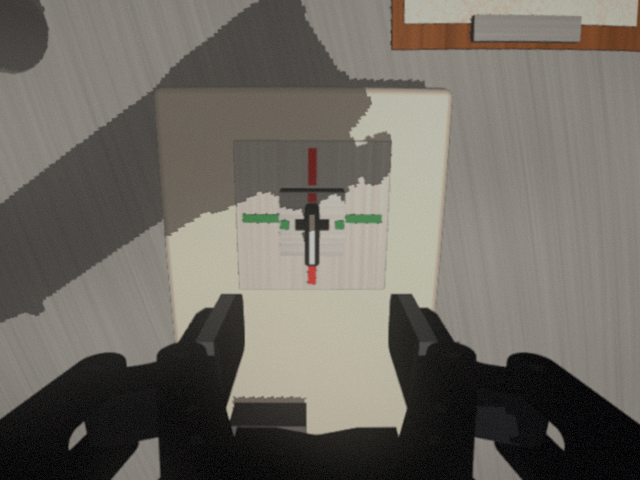

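View pics/s6.png

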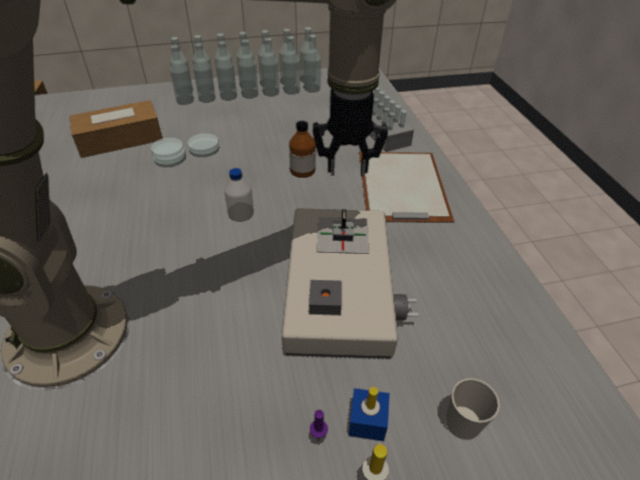

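```bash
python3 - <<'E'
from m2 import *
f=lambda im,x,y:cv2.resize(im[y:y+60,x:x+80],None,fx=5,fy=5,interpolation=cv2.INTER_CUBIC)
a=cv2.imread('pics/w6.png');b=cv2.imread('pics/s6.png');c=cv2.imread('pics/side0.png')
d=cv2.resize(a[195:285,252:372],None,fx=400/120,fy=400/120,interpolation=cv2.INTER_CUBIC)
cv2.imwrite('pics/c6.png',np.vstack([np.hstack([d,d*0]),np.hstack([f(c,305,200),f(b,305,200)])]))
s6=pickle.load(open('s6.pkl','rb'))
for z in (.142,.1325): 
  for e in (-.017,.017):
    print(z,proj('wrist',np.array([.585+e*.254,.0882+e*.967,z]),s6),proj('side',np.array([.585+e*.254,.0882+e*.967,z])))
E
```

```text
t 10.0833 q [ 0.2179  0.3585 -0.5507  1.4538  0.1882  1.3803 -0.5917] pos [0.5841 0.086  0.2301] yaw 1.318692871202122 z [ 0.0016  0.0004 -1.    ] F [ 0.5537  0.7832 -0.5097] open 0.05121140564776979
0.142 [311.8605 271.1162] [344.205  214.3154]
0.142 [312.0209 213.7453] [344.0686 203.816 ]
0.1325 [311.8928 265.8724] [343.9758 217.79  ]
0.1325 [312.0493 210.4082] [343.8463 207.2748]
```

View pics/c6.png

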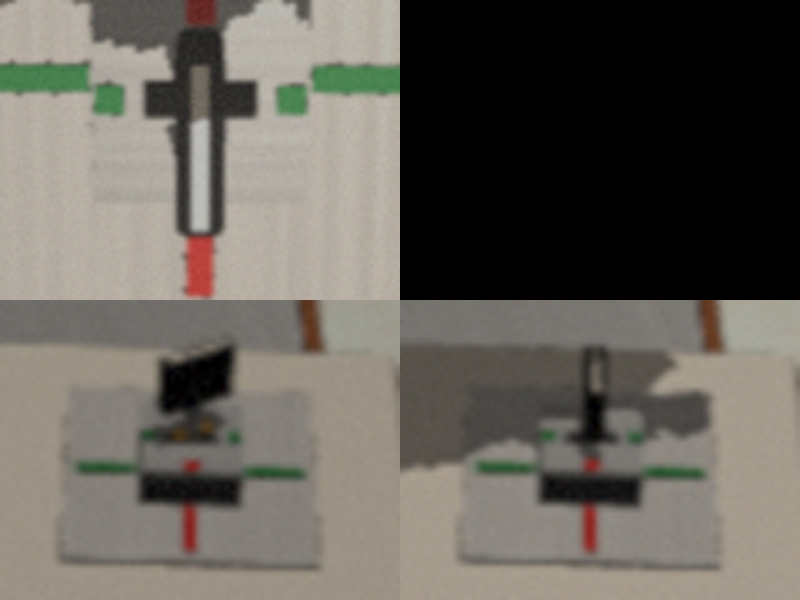

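Measured against the projections, the wing top is at 132.5 mm (near end at row 265.8; 271 if it were sprung out), so it is locked. Now the stylus.

```bash

python3 -m jog '[{"dx":-0.16,"dy":0.02,"dz":0,"rx":0,"ry":0,"rz":0,"gripper":0.2},{"dx":-0.34,"dy":0.036,"dz":0,"rx":0,"ry":0,"rz":0,"gripper":0.2},{"dx":-0.34,"dy":0.036,"dz":0,"rx":0,"ry":0,"rz":0,"gripper":0.2},{"dx":-0.34,"dy":0.036,"dz":0,"rx":0,"ry":0,"rz":0,"gripper":0.2},{"dx":-0.34,"dy":0.036,"dz":0,"rx":0,"ry":0,"rz":0,"gripper":0.2},{"dx":-0.34,"dy":0.036,"dz":0,"rx":0,"ry":0,"rz":0,"gripper":0.2},{"dx":-0.34,"dy":0.036,"dz":0,"rx":0,"ry":0,"rz":0,"gripper":0.2},{"dx":-0.34,"dy":0.036,"dz":0,"rx":0,"ry":0,"rz":0,"gripper":0.2},{"dx":-0.34,"dy":0.036,"dz":0,"rx":0,"ry":0,"rz":0,"gripper":0.2},{"dx":-0.34,"dy":0.036,"dz":0,"rx":0,"ry":0,"rz":0,"gripper":0.2},{"dx":-0.34,"dy":0.036,"dz":0,"rx":0,"ry":0,"rz":0,"gripper":0.2},{"dx":-0.34,"dy":0.036,"dz":0,"rx":0,"ry":0,"rz":0,"gripper":0.2},{"dx":0,"dy":0,"dz":0,"rx":0,"ry":0,"rz":0.034,"gripper":0.2},{"dx":0,"dy":0,"dz":0,"rx":0,"ry":0,"rz":0.034,"gripper":0.2},{"dx":0,"dy":0,"dz":0,"rx":0,"ry":0,"rz":0.034,"gripper":0.2},{"dx":0,"dy":0,"dz":0,"rx":0,"ry":0,"rz":0.034,"gripper":0.2},{"dx":0,"dy":0,"dz":0,"rx":0,"ry":0,"rz":0.034,"gripper":0.2},{"dx":0,"dy":0,"dz":0,"rx":0,"ry":0,"rz":0,"gripper":0.2},{"dx":0,"dy":0,"dz":0,"rx":0,"ry":0,"rz":0,"gripper":0.2}]'
python3 - <<'E'
from m2 import *
pickle.dump(s,open('s7.pkl','wb'))
im=viewer.read_camera('wrist')[:,:,::-1];cv2.imwrite('pics/w7.png',im)
s2=pickle.load(open('s2.pkl','rb'));print('mouth',onz('wrist',(97.6,55.6),.1,s2))
E
```

```text
t: 11.67
tool_pos: [0.5261, -0.3021, 0.2277]
tcp_rot: [-2.899, -1.205, 0.003]
ft_force: [0.0, -0.4, 0.4]
opening: 0.051
t 11.6667 q [ 0.6772  0.3633 -0.2793  1.4162  0.0997  1.3787 -0.3872] pos [ 0.5261 -0.3021  0.2277] yaw 0.787782111624885 z [-0.0023  0.0013 -1.    ] F [ 0.0108 -0.438   0.4309] open 0.050967483185306695
mouth [ 0.5028 -0.0858  0.1   ]
```

View pics/w7.png

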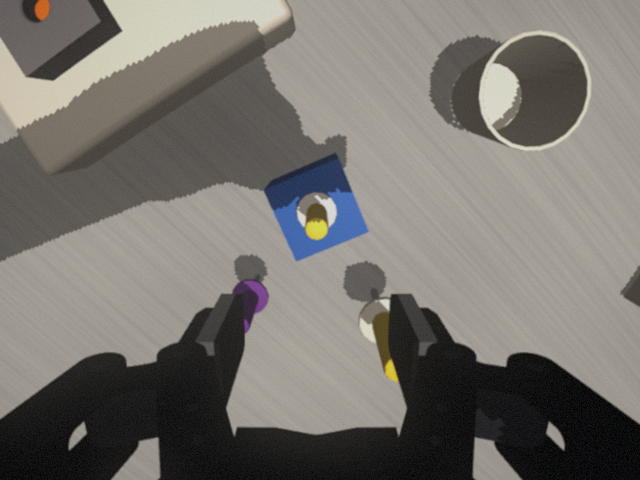

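Stylus handle top (316,230), collar (317,210); purple (251,296), larger yellow (378,320)-(393,370).

```bash
python3 - <<'E'
from m2 import *
s=pickle.load(open('s7.pkl','rb'));im=cv2.imread('pics/w7.png')
y=seg(im,(24,150,150),(34,255,255),290,190,340,250)
c,r=cv2.minEnclosingCircle(max(cv2.findContours(y,0,2)[0],key=cv2.contourArea));print(c,r)
print('handle top',onz('wrist',c,.110,s))
w=seg(im,(0,0,90),(180,70,255),290,185,345,235)
print('collar',onz('wrist',(316.5,211),.059,s))
b=seg(im,(100,120,110),(125,255,255),255,180,380,270)
h=cv2.approxPolyDP(cv2.convexHull(cv2.findNonZero(b)),5,True)[:,0];print(h,[onz('wrist',u,.055,s)[:2] for u in h])
print('purple collar',onz('wrist',(251,296),.03,s),'y2 collar',onz('wrist',(376,322),.05,s))
cv2.imwrite('pics/w7c.png',cv2.resize(im[150:270,240:400],None,fx=5,fy=5,interpolation=cv2.INTER_CUBIC))
E
```

```text
t 11.7167 q [ 0.6774  0.363  -0.2796  1.4157  0.0998  1.3787 -0.3867] pos [ 0.5262 -0.3022  0.2281] yaw 0.7882673541223416 z [-0.0017  0.001  -1.    ] F [ 0.77    0.3816 -0.4384] open 0.05121255452051211
(316.3765563964844, 227.7654266357422) 10.738813400268555
handle top [ 0.5283 -0.2994  0.11  ]
collar [ 0.5284 -0.2993  0.059 ]
[[367 231]
 [296 259]
 [273 209]
 [338 188]
 [351 192]] [array([ 0.5441, -0.3377]), array([ 0.49  , -0.3155]), array([ 0.5059, -0.2759]), array([ 0.5512, -0.2988]), array([ 0.556 , -0.3077])]
purple collar [ 0.4323 -0.3165  0.03  ] y2 collar [ 0.4964 -0.4006  0.05  ]
```

View pics/w7c.png

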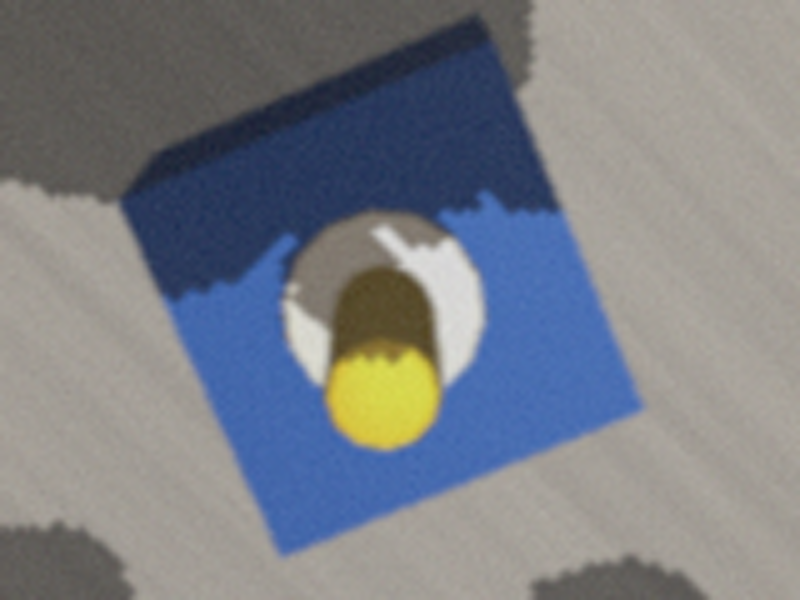

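```bash

python3 -m jog '[{"dx":0.02,"dy":0,"dz":0.15,"rx":0,"ry":0,"rz":0,"gripper":0.2},{"dx":0.015,"dy":-0.006,"dz":0.3,"rx":0,"ry":0,"rz":0,"gripper":0.2},{"dx":0,"dy":0,"dz":0.35,"rx":0,"ry":0,"rz":0,"gripper":0.1},{"dx":0,"dy":0,"dz":0.35,"rx":0,"ry":0,"rz":0,"gripper":0},{"dx":0,"dy":0,"dz":0.25,"rx":0,"ry":0,"rz":0,"gripper":0},{"dx":0,"dy":0,"dz":0.12,"rx":0,"ry":0,"rz":0,"gripper":0},{"dx":0,"dy":0,"dz":0.06,"rx":0,"ry":0,"rz":0,"gripper":0},{"dx":0,"dy":0,"dz":0,"rx":0,"ry":0,"rz":0,"gripper":0}]' 40
python3 - <<'E'
from m2 import *
go((.5283,-.2993,.067),.788)
im=viewer.read_camera('wrist')[:,:,::-1];cv2.imwrite('pics/w8.png',im)
E
```

```text
t: 12.38
tool_pos: [0.5283, -0.2994, 0.0705]
tcp_rot: [-2.901, -1.202, 0.001]
ft_force: [0.4, 0.3, 0.7]
opening: 0.043
t 12.3833 q [ 0.6664  0.4864 -0.2691  1.6085  0.1419  1.0677 -0.427 ] pos [ 0.5283 -0.2994  0.0705] yaw 0.7855340433014776 z [-0.0014  0.001  -1.    ] F [0.3794 0.295  0.7337] open 0.04297712672462268
tool delta (row units) [ 0.001  -0.0007  0.035 ]
rz total -0.0007849383960408737
```

View pics/w8.png

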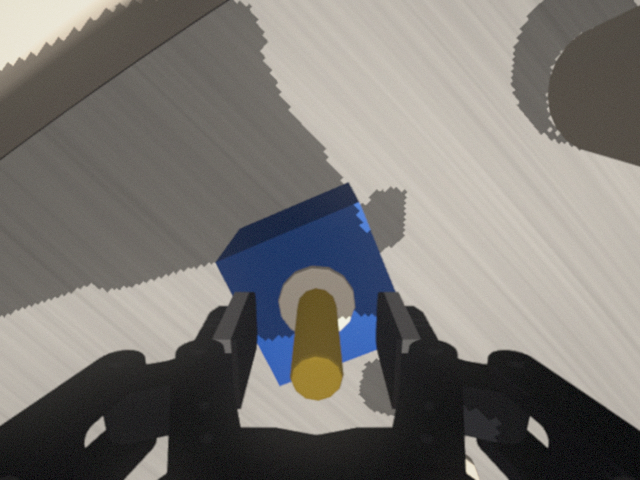

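```bash

python3 -m jog '[{"dx":0,"dy":0,"dz":0.02,"rx":0,"ry":0,"rz":0,"gripper":-0.3},{"dx":0,"dy":0,"dz":0,"rx":0,"ry":0,"rz":0,"gripper":-1},{"dx":0,"dy":0,"dz":0,"rx":0,"ry":0,"rz":0,"gripper":-1},{"dx":0,"dy":0,"dz":0,"rx":0,"ry":0,"rz":0,"gripper":-1},{"dx":0,"dy":0,"dz":0,"rx":0,"ry":0,"rz":0,"gripper":-1},{"dx":0,"dy":0,"dz":0,"rx":0,"ry":0,"rz":0,"gripper":-1}]' 40
python3 - <<'E'
from m2 import *
im=viewer.read_camera('wrist')[:,:,::-1];cv2.imwrite('pics/w9.png',im)
E
```

```text
t: 12.93
tool_pos: [0.5296, -0.3001, 0.071]
tcp_rot: [2.901, 1.2, 0.003]
ft_force: [-0.6, -0.4, 7.0]
opening: 0.0138
t 12.9333 q [ 0.6659  0.4856 -0.2688  1.6084  0.1425  1.0641 -0.4287] pos [ 0.5296 -0.3001  0.071 ] yaw 0.784312995284254 z [ 0.0024 -0.0013 -1.    ] F [-0.5771 -0.4297  7.0183] open 0.01383845362473718
```

View pics/w9.png

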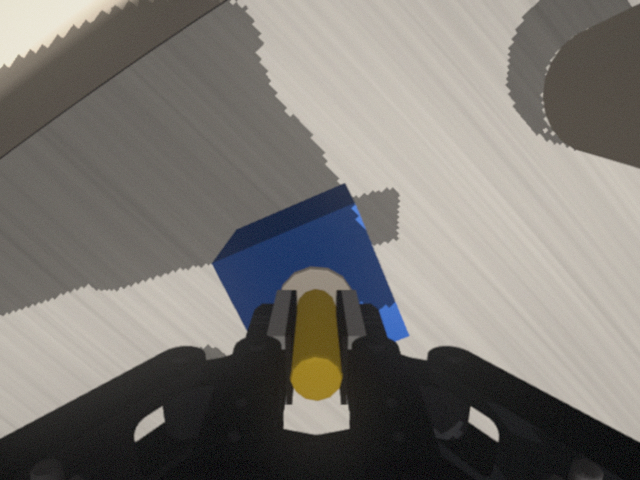

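Handle gripped at columns 290-343. Home TCP is (0.5296,-0.3001,0.071), so the tip is 61 mm below the TCP. Lift and go over the reset block.

```bash

python3 -m jog '[{"dx":0,"dy":0,"dz":-0.1,"rx":0,"ry":0,"rz":0,"gripper":-1},{"dx":0,"dy":0,"dz":-0.25,"rx":0,"ry":0,"rz":0,"gripper":-1},{"dx":0,"dy":0,"dz":-0.35,"rx":0,"ry":0,"rz":0,"gripper":-1},{"dx":0,"dy":0,"dz":-0.35,"rx":0,"ry":0,"rz":0,"gripper":-1},{"dx":0,"dy":0,"dz":-0.25,"rx":0,"ry":0,"rz":0,"gripper":-1},{"dx":0.14,"dy":-0.18,"dz":0,"rx":0,"ry":0,"rz":0,"gripper":-1},{"dx":0.23,"dy":-0.29,"dz":0,"rx":0,"ry":0,"rz":0,"gripper":-1},{"dx":0.24,"dy":-0.31,"dz":0,"rx":0,"ry":0,"rz":0,"gripper":-1},{"dx":0.24,"dy":-0.31,"dz":0,"rx":0,"ry":0,"rz":0,"gripper":-1},{"dx":0.24,"dy":-0.31,"dz":0,"rx":0,"ry":0,"rz":0,"gripper":-1},{"dx":0.15,"dy":-0.19,"dz":0,"rx":0,"ry":0,"rz":0,"gripper":-1},{"dx":0.087,"dy":-0.11,"dz":0,"rx":0,"ry":0,"rz":0,"gripper":-1},{"dx":0,"dy":0,"dz":0,"rx":0,"ry":0,"rz":0,"gripper":-1},{"dx":0,"dy":0,"dz":0,"rx":0,"ry":0,"rz":0,"gripper":-1}]'
python3 - <<'E'
from m2 import *
pickle.dump(s,open('s10.pkl','wb'))
go((.504,-.0860,.2))
im=viewer.read_camera('wrist')[:,:,::-1];cv2.imwrite('pics/w10.png',im)
im=viewer.read_camera('side')[:,:,::-1];cv2.imwrite('pics/s10.png',cv2.resize(im[170:370,240:440],None,fx=3,fy=3,interpolation=cv2.INTER_CUBIC))
E
```

```text
t: 14.15
tool_pos: [0.5026, -0.085, 0.2001]
tcp_rot: [2.901, 1.203, 0.001]
ft_force: [-1.2, -0.9, -1.0]
opening: 0.0134
t 14.15 q [ 0.4676  0.1782 -0.4087  1.7157  0.0746  1.262  -0.7426] pos [ 0.5026 -0.085   0.2001] yaw 0.7862363327350872 z [ 0.0008 -0.0006 -1.    ] F [-1.2454 -0.8545 -1.0382] open 0.01342603305616143
tool delta (row units) [0.0029 0.017  0.0011]
```

View pics/w10.png

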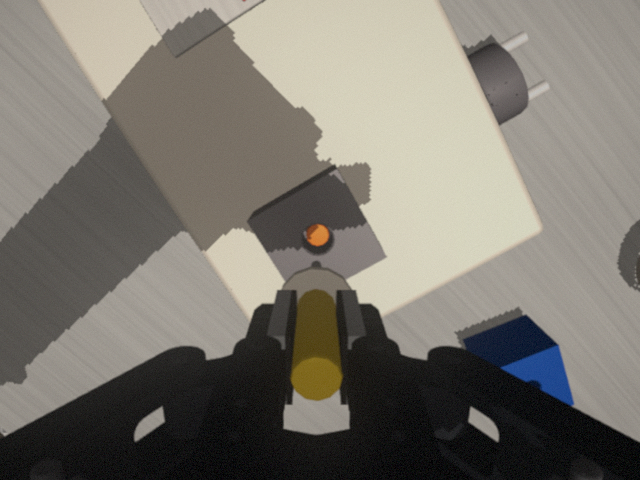

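View pics/s10.png

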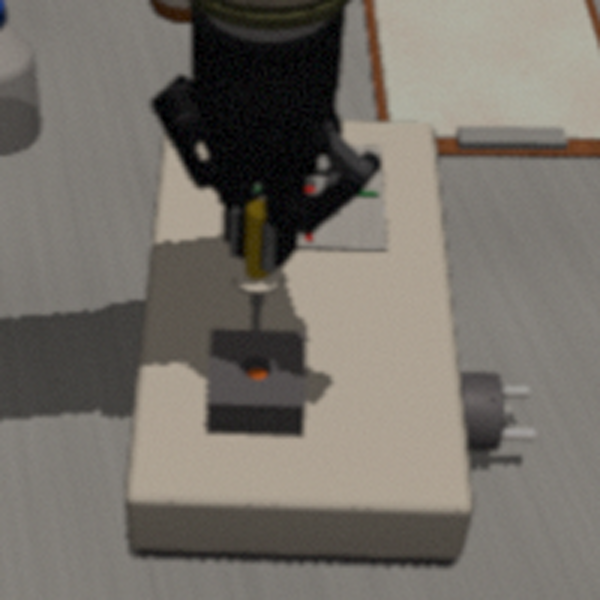

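Mouth at (319,238); tip just shows at (316,265).

```bash
python3 - <<'E'
from m2 import *
s0=pickle.load(open('s10.pkl','rb'))
im=cv2.imread('pics/w10.png');cv2.imwrite('pics/w10c.png',cv2.resize(im[200:300,260:380],None,fx=6,fy=6,interpolation=cv2.INTER_CUBIC))
print('mouth',onz('wrist',(319,238),.1,s0),'button',onz('wrist',(318.5,236),.09,s0))
print('tip proj at TCP',proj('wrist',np.array([s0['tool_pos'][0],s0['tool_pos'][1],.139]),s0))
print('collar',proj('wrist',np.array([s0['tool_pos'][0],s0['tool_pos'][1],.184]),s0))
E
```

```text
t 14.25 q [ 0.4693  0.1795 -0.4067  1.7152  0.0748  1.2618 -0.7425] pos [ 0.5025 -0.087   0.1996] yaw 0.7825923947861543 z [ 0.0002 -0.0006 -1.    ] F [-0.2995 -0.9723 -0.7996] open 0.014214993340971697
mouth [ 0.505  -0.0849  0.1   ] button [ 0.5038 -0.0857  0.09  ]
tip proj at TCP [316.3601 261.9448]
collar [316.5312 297.4893]
```

View pics/w10c.png

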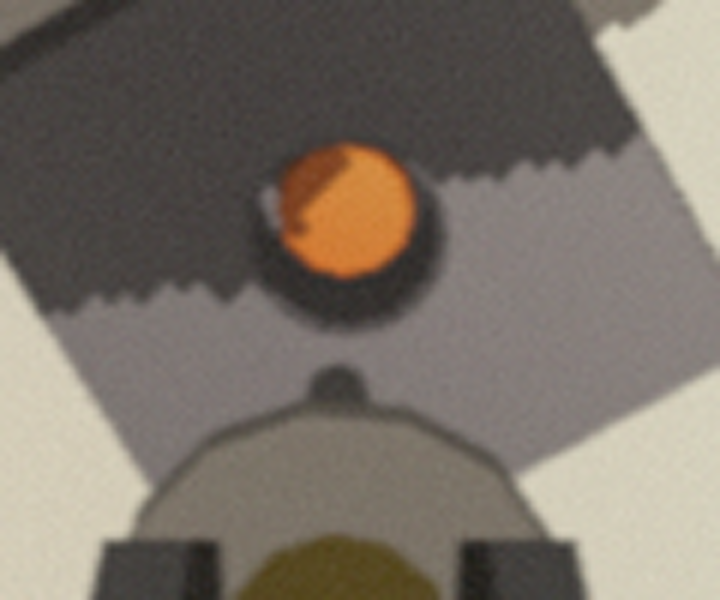

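```bash

python3 -m jog '[{"dx":0.02,"dy":0,"dz":0.1,"rx":0,"ry":0,"rz":0,"gripper":-1},{"dx":0,"dy":0,"dz":0.15,"rx":0,"ry":0,"rz":0,"gripper":-1},{"dx":0,"dy":0,"dz":0.12,"rx":0,"ry":0,"rz":0,"gripper":-1},{"dx":0,"dy":0,"dz":0.08,"rx":0,"ry":0,"rz":0,"gripper":-1},{"dx":0,"dy":0,"dz":0.03,"rx":0,"ry":0,"rz":0,"gripper":-1},{"dx":0,"dy":0,"dz":0.02,"rx":0,"ry":0,"rz":0,"gripper":-1},{"dx":0,"dy":0,"dz":0.02,"rx":0,"ry":0,"rz":0,"gripper":-1},{"dx":0,"dy":0,"dz":0.01,"rx":0,"ry":0,"rz":0,"gripper":-1},{"dx":0,"dy":0,"dz":0.01,"rx":0,"ry":0,"rz":0,"gripper":-1}]' 60
python3 - <<'E'
from m2 import *
E
```

```text
t: 15.0
tool_pos: [0.5042, -0.0844, 0.1459]
tcp_rot: [2.903, 1.2, 0.001]
ft_force: [-2.2, -0.3, 3.3]
opening: 0.0136
t 15.0 q [ 0.4591  0.2276 -0.4072  1.7858  0.0986  1.1473 -0.766 ] pos [ 0.5042 -0.0844  0.1459] yaw 0.7840502662518278 z [ 0.0007 -0.0004 -1.    ] F [-2.1649 -0.255   3.2568] open 0.013574012151577441
```

```bash

python3 -m jog '[{"dx":0,"dy":0,"dz":0.01,"rx":0,"ry":0,"rz":0,"gripper":-1},{"dx":0,"dy":0,"dz":0.008,"rx":0,"ry":0,"rz":0,"gripper":-1},{"dx":0,"dy":0,"dz":0,"rx":0,"ry":0,"rz":0,"gripper":-1}]'
```

```text
t: 15.25
tool_pos: [0.5047, -0.0844, 0.1453]
tcp_rot: [2.902, 1.2, 0.003]
ft_force: [-4.9, -0.8, 12.6]
opening: 0.0135
```

12.6 N exceeds the spring's 4 N, so it is on its stop. Hold to about half a second, then lift straight out.

```bash

python3 -m jog '[{"dx":0,"dy":0,"dz":0,"rx":0,"ry":0,"rz":0,"gripper":-1},{"dx":0,"dy":0,"dz":0,"rx":0,"ry":0,"rz":0,"gripper":-1},{"dx":0,"dy":0,"dz":0,"rx":0,"ry":0,"rz":0,"gripper":-1},{"dx":0,"dy":0,"dz":0,"rx":0,"ry":0,"rz":0,"gripper":-1},{"dx":0,"dy":0,"dz":-0.1,"rx":0,"ry":0,"rz":0,"gripper":-1},{"dx":0,"dy":0,"dz":-0.2,"rx":0,"ry":0,"rz":0,"gripper":-1},{"dx":0,"dy":0,"dz":-0.2,"rx":0,"ry":0,"rz":0,"gripper":-1},{"dx":0,"dy":0,"dz":-0.07,"rx":0,"ry":0,"rz":0,"gripper":-1},{"dx":0,"dy":0,"dz":0,"rx":0,"ry":0,"rz":0,"gripper":-1},{"dx":0,"dy":0,"dz":0,"rx":0,"ry":0,"rz":0,"gripper":-1}]'
python3 - <<'E'
from m2 import *
go((.5293,-.2998,.201),.7845)
pickle.dump(s,open('s11.pkl','wb'));im=viewer.read_camera('wrist')[:,:,::-1];cv2.imwrite('pics/w11.png',im)
E
```

```text
t: 16.08
tool_pos: [0.5041, -0.0841, 0.2004]
tcp_rot: [2.903, 1.201, 0.001]
ft_force: [0.2, -0.2, -1.0]
opening: 0.0132
t 16.0833 q [ 0.4659  0.1813 -0.4097  1.7118  0.0754  1.2634 -0.7471] pos [ 0.5041 -0.0841  0.2004] yaw 0.784339592310299 z [ 0.0007 -0.     -1.    ] F [ 0.182  -0.1924 -1.0225] open 0.01322230269131817
tool delta (row units) [-1.3454  1.7051 -0.0062]
rz total -5.1059353451674586e-05
```

View pics/w11.png

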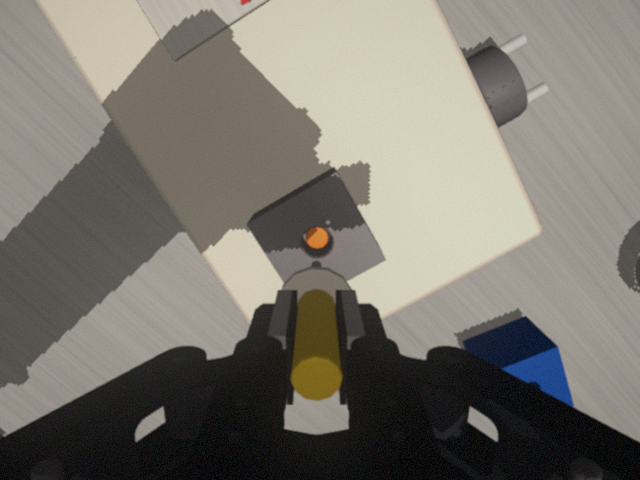

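Button back out at (317,238), stylus unchanged in the grip. Return to the stand.

```bash

python3 -m jog '[{"dx":-0.12,"dy":0.15,"dz":0,"rx":0,"ry":0,"rz":0,"gripper":-1},{"dx":-0.24,"dy":0.305,"dz":0,"rx":0,"ry":0,"rz":0,"gripper":-1},{"dx":-0.24,"dy":0.305,"dz":0,"rx":0,"ry":0,"rz":0,"gripper":-1},{"dx":-0.24,"dy":0.305,"dz":0,"rx":0,"ry":0,"rz":0,"gripper":-1},{"dx":-0.24,"dy":0.305,"dz":0,"rx":0,"ry":0,"rz":0,"gripper":-1},{"dx":-0.16,"dy":0.205,"dz":0,"rx":0,"ry":0,"rz":0,"gripper":-1},{"dx":-0.105,"dy":0.13,"dz":0,"rx":0,"ry":0,"rz":0,"gripper":-1},{"dx":0,"dy":0,"dz":0.2,"rx":0,"ry":0,"rz":0,"gripper":-1},{"dx":0,"dy":0,"dz":0.3,"rx":0,"ry":0,"rz":0,"gripper":-1},{"dx":0,"dy":0,"dz":0.15,"rx":0,"ry":0,"rz":0,"gripper":-1},{"dx":0,"dy":0,"dz":0,"rx":0,"ry":0,"rz":0,"gripper":-1},{"dx":0,"dy":0,"dz":0,"rx":0,"ry":0,"rz":0,"gripper":-1}]'
python3 - <<'E'
from m2 import *
go((.5293,-.2998,.071),.7845)
pickle.dump(s,open('s12.pkl','wb'));im=viewer.read_camera('wrist')[:,:,::-1];cv2.imwrite('pics/w12.png',im)
E
```

```text
t: 17.13
tool_pos: [0.5281, -0.2992, 0.1337]
tcp_rot: [-2.9, -1.2, 0.004]
ft_force: [0.4, 0.5, -0.5]
opening: 0.0134
t 17.1333 q [ 0.6688  0.4261 -0.2726  1.5436  0.1194  1.1922 -0.4116] pos [ 0.5281 -0.2992  0.1337] yaw 0.7844223758712675 z [-0.0033  0.0021 -1.    ] F [ 0.3971  0.4805 -0.5109] open 0.013429746184486602
tool delta (row units) [0.005  0.0148 0.6269]
rz total -2.4708527581912305e-05
```

View pics/w12.png

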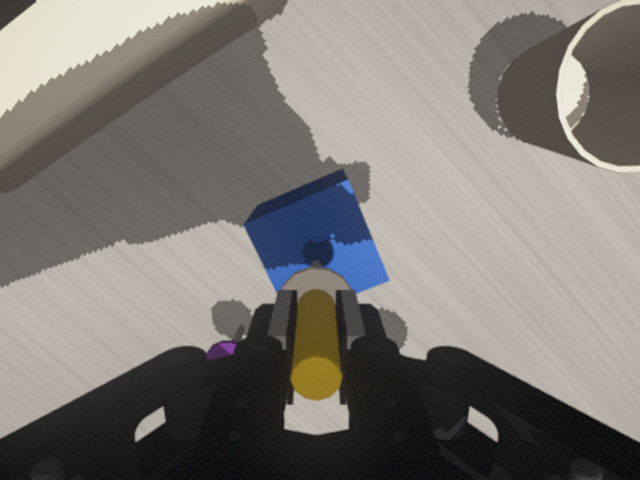

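```bash
python3 -c "
from h import *
import pickle
print(onz('wrist',(317.5,252),.055,pickle.load(open('s12.pkl','rb'))))"
python3 -m jog '[{"dx":0,"dy":0.01,"dz":0.15,"rx":0,"ry":0,"rz":0,"gripper":-1},{"dx":0,"dy":0,"dz":0.15,"rx":0,"ry":0,"rz":0,"gripper":-1},{"dx":0,"dy":0,"dz":0.15,"rx":0,"ry":0,"rz":0,"gripper":-1},{"dx":0,"dy":0,"dz":0.1,"rx":0,"ry":0,"rz":0,"gripper":-1},{"dx":0,"dy":0,"dz":0.04,"rx":0,"ry":0,"rz":0,"gripper":-1},{"dx":0,"dy":0,"dz":0.02,"rx":0,"ry":0,"rz":0,"gripper":-1},{"dx":0,"dy":0,"dz":0.01,"rx":0,"ry":0,"rz":0,"gripper":-1},{"dx":0,"dy":0,"dz":0,"rx":0,"ry":0,"rz":0,"gripper":-1},{"dx":0,"dy":0,"dz":0,"rx":0,"ry":0,"rz":0,"gripper":-1}]'
```

```text
[ 0.52808577 -0.29962303  0.055     ]
t: 17.93
tool_pos: [0.5304, -0.3008, 0.0745]
tcp_rot: [2.902, 1.2, 0.001]
ft_force: [-0.5, -0.7, -1.0]
opening: 0.0136
```

```bash

python3 -m jog '[{"dx":-0.005,"dy":-0.012,"dz":0.02,"rx":0,"ry":0,"rz":0,"gripper":-1},{"dx":0,"dy":0,"dz":0.015,"rx":0,"ry":0,"rz":0,"gripper":-1},{"dx":0,"dy":0,"dz":0,"rx":0,"ry":0,"rz":0,"gripper":-1},{"dx":0,"dy":0,"dz":0,"rx":0,"ry":0,"rz":0,"gripper":-1}]'
```

```text
t: 18.27
tool_pos: [0.5289, -0.3002, 0.071]
tcp_rot: [2.902, 1.2, 0.001]
ft_force: [-1.8, 0.6, 5.8]
opening: 0.0136
```

Seated with a 5.8 N contact at the same height as at pick-up. Open gently and rise.

```bash

python3 -m jog '[{"dx":0,"dy":0,"dz":0,"rx":0,"ry":0,"rz":0,"gripper":-0.5},{"dx":0,"dy":0,"dz":0,"rx":0,"ry":0,"rz":0,"gripper":-0.2},{"dx":0,"dy":0,"dz":0,"rx":0,"ry":0,"rz":0,"gripper":0},{"dx":0,"dy":0,"dz":0,"rx":0,"ry":0,"rz":0,"gripper":0.1},{"dx":0,"dy":0,"dz":0,"rx":0,"ry":0,"rz":0,"gripper":0.1},{"dx":0,"dy":0,"dz":-0.15,"rx":0,"ry":0,"rz":0,"gripper":0.1},{"dx":0,"dy":0,"dz":-0.3,"rx":0,"ry":0,"rz":0,"gripper":0.1},{"dx":0,"dy":0,"dz":-0.4,"rx":0,"ry":0,"rz":0,"gripper":0.1},{"dx":0,"dy":0,"dz":-0.4,"rx":0,"ry":0,"rz":0,"gripper":0.1},{"dx":0,"dy":0,"dz":-0.3,"rx":0,"ry":0,"rz":0,"gripper":0.1},{"dx":0,"dy":0,"dz":0,"rx":0,"ry":0,"rz":0,"gripper":0.1},{"dx":0,"dy":0,"dz":0,"rx":0,"ry":0,"rz":0,"gripper":0.1}]'
python3 - <<'E'
from m2 import *
pickle.dump(s,open('s13.pkl','wb'));im=viewer.read_camera('wrist')[:,:,::-1];cv2.imwrite('pics/w13.png',im)
si=viewer.read_camera('side')[:,:,::-1];cv2.imwrite('pics/s13.png',si)
for P in ((.5285,-.2995,.11),(.5285,-.2995,.059)): print(proj('wrist',np.array(P),s),proj('side',np.array(P)))
f=lambda im,x,y,w,h:cv2.resize(im[y:y+h,x:x+w],(400,300),interpolation=cv2.INTER_CUBIC)
cv2.imwrite('pics/c13.png',np.vstack([np.hstack([f(im,240,150,160,120),f(si,305,200,80,60)]),np.hstack([f(si,320,370,100,75),f(cv2.imread('pics/side0.png'),320,370,100,75)])]))
E
```

```text
t: 19.27
tool_pos: [0.5298, -0.3005, 0.2275]
tcp_rot: [2.9, 1.199, 0.005]
ft_force: [-0.3, 0.6, -1.8]
opening: 0.0473
t 19.2667 q [ 0.6707  0.3627 -0.2775  1.4173  0.0998  1.3705 -0.3956] pos [ 0.5298 -0.3005  0.2275] yaw 0.7842932348586977 z [ 0.0042 -0.0023 -1.    ] F [-0.3284  0.5967 -1.7875] open 0.04729843713499595
[312.9231 233.9767] [373.4403 388.5739]
[313.0982 216.5801] [370.4028 403.9339]
```

View pics/c13.png

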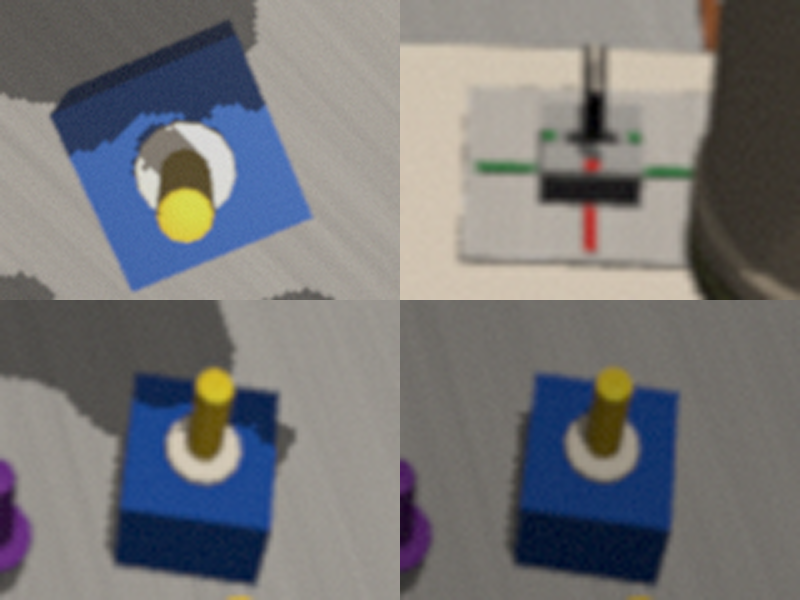

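View pics/s13.png

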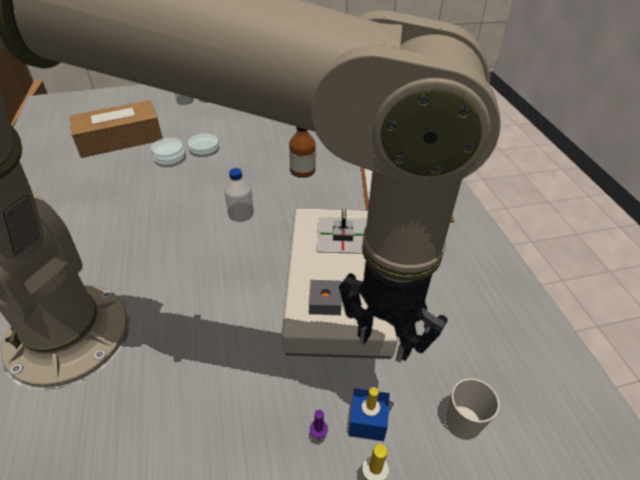

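The stylus is upright with its collar on the stand, as at the start (handle top at about (373,392) in the side picture). The wing is in line with the red marks and still down, the bystanders are in place, and the robot touches nothing. Handing in.

```bash
python3 -c "
from workcell import manip
print(manip.job_done())"
```

```text
the job is handed in; nothing more can be done
None
```

All three parts are done, in the order asked, and the job is handed in. The last reading before that was 19.3 s, against the 64 s limit.

- **Fastener:** I gripped the wing, turned it clockwise by about 0.5 rad into line with the green marks and pushed it in 11 mm. A quarter turn clockwise then brought it to the red marks. After letting go, its top measured about 132.5 mm above the bench (142 mm when sprung out), so it is locked. A later side picture shows it still down and in line with the red marks.
- **Reset button:** I pressed it with the stylus tip until the force reached 12.6 N with almost no further travel. The spring gives only 4 N right down, so the button was on its stop. I held it for about half a second, and it came back out.
- **Stylus:** It went back into the blue stand, with contact at the same height as when I picked it up. Pictures after release show it upright with its collar on the stand.
- **Bystanders:** In the last side picture, the bottles, the beaker and the look-alike styluses stand where they started.

No check failed. The highest wrist force I read was about 45 N, during the quarter turn. About 24 N of that was sideways, and I eased it off before letting go. The gripper was clear of everything at the end.

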